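# Turn the castle nut to its next slot and lock the pin

## Task

On the drive head of the dough machine, tighten the castle nut (clockwise from above) to the next slot that lines up with the cross hole, so that the spring pin snaps fully home, and stop there by feel: do not force the nut on against the pin. Then swing the red keeper fully closed, up to its stop behind the pin's black knob, so that the pin cannot back out. Let go of everything and leave the other things on the table where they are.

Things in the scene. Friction and masses are not known exactly. Their poses are not given: they have to be found in the camera images.
- drive_head: Low white machine housing, fixed, 124 x 176 mm, flat top 60 mm above the table; origin under the spindle. z up along the spindle; the spindle's cross hole, the yellow line on the spindle's end and the spring pin lie along y, the pin on the -y side. Pin guide: aluminium block 30 mm wide, 48 to 66 mm from the axis on the -y side, 3 mm taller than the crown.
- nut_grip (a point): On the spindle axis at the nut's knurled steel collar (54 mm across, 26 mm high, grips alike at any angle), 16 mm above its underside; 18 mm neck, 40 mm across, below. Fixed to the housing: does NOT tell how far the nut is turned. The nut turns clockwise from above against 0.3 N m of friction; a stop keeps it from going back to the last slot. Grip it from drive_head's +x and -x sides, within 40 degrees.
- nut_crown (a point): Centre of the top of the nut's brass crown (54 mm across, 14 mm high, above the collar), fixed to the housing like nut_grip. Six radial slots 11 mm wide, 60 degrees apart, open at the top; the dark spindle end, 26 mm across, stands 6 mm out of it. At the start the next slot is 15 to 46 degrees short of the pin, clockwise; it cannot be read from this pose, only felt or seen.
- pin (a joint): Travel (m) of the level spring pin, 9 mm thick, nose tapered over its last 3 mm. About 0: nose on the crown's outside, pressed by 3.6 N of spring. When a slot comes before it, it snaps through slot and cross hole to 0.014, home. There the nut has about 2 degrees of play either way, then is blocked: turning on loads the pin sideways, 15 to 27 mm from the axis; over 30 N bends it.
- pin_knob (a point): Centre of the outer face of the black knob (22 mm across, 10 mm long) on the pin's tail, on the pin's line 51 mm above the housing top. It moves with the pin: 90 mm from the spindle axis when the nose is on the crown, 76 mm when the pin is home.
- keeper (a joint): Angle (rad) of the red keeper, a flat arm 10 mm wide and thick on a vertical pivot; light friction keeps it where left. 0: open, pointing away from the nut along drive_head's -y; starts at 0 to 0.35; closes clockwise from above to its stop at 1.571, across behind the pin's knob with 3 mm to spare. If the pin is not home the knob blocks it near 1.0.
- keeper_handle (a point): On the axis of the keeper's upright round red handle (13 mm across, 35 mm clear above the arm, free at the top): 19 mm above the arm's upper face, 16 mm below the handle's top, 75 mm above the housing top. It moves with the keeper.
- keeper_pivot (a point): The keeper's pivot axis, at the arm's mid-thickness (51 mm above the housing top), fixed to the housing: x +30 mm, y -84 mm from the spindle in drive_head's axes. The handle's axis is 68 mm from it: closed, the handle is at x -38 mm, y -84 mm.
- wrench: steel open-end wrench, 170 mm long, 8 mm thick, lying flat; origin under its middle. Leave it alone.
- spatula: orange spatula, 240 mm long, lying; origin under its middle. Leave it alone.
- washer: spare flat steel washer, 54 mm across, 5 mm thick; origin at the centre of its underside. Leave it alone.
- brush: cleaning brush with a wooden handle, 180 mm long, lying; origin under its middle. Leave it alone.
- sprayer: green bottle with a black cap, 64 mm across, 170 mm tall; origin at the centre of its underside. Leave it alone.
- bowl: steel bowl, 110 mm across, 50 mm tall; origin at the centre of its underside. Leave it alone.
- jar: clear jar with a white lid, 60 mm across, 70 mm tall; origin at the centre of its underside. Leave it alone.

How it is judged:
By the outcome, as a careful person would: the job done as asked, in the order asked, and still so for the second after the job is handed in, with the robot touching nothing.
It also fails if it takes over 58 s, if anything falls off the work surface, if the arm or the gripper's body presses on something with over 40 N, if the wrist force passes 120 N, or if a joint passes its speed limit or range.

## Robot

A 6-joint arm with a two-finger parallel gripper is mounted at the origin on the work surface. World frame = base frame: x ahead of the robot, y to its left, z up, the work surface at z = 0. Lengths are in mm, angles in rad, forces in N, time in s.
With the tool pointing down it reaches from about 350 to 875 mm from the base axis. Payload 4.2 kg.
Tool frame: the origin (TCP) lies between the finger pads; the fingertips stand 17 mm ahead of it and the grasp point (between the pads) lies 2 mm behind it (nose_length is the distance from the TCP to the fingertips, in mm); z points along the fingers, y is the direction in which the jaws open and shut (so a half turn about z gives the same grasp; the last joint's range is limited). The gripper opens to 85 mm and grips with 20 to 120 N. Pads are 22 mm wide; open, the fingers measure 114 mm over their backs; the gripper's body (76 mm by 85 mm) begins 54 mm behind the grasp point. The pads swing forward as they close: fully open they stand 13 mm farther back than shut.
Start: joints at [-1.008, 0.385, 0.008, 0, -1.194, -0.259], TCP at [186.983, -596.353, 248.312] pointing down, gripper open.
Joint ranges: [-3.14, 3.14], [-1.21, 2.06], [-1.07, 1.41], [-3.16, 2.05], [-2.99, -0.16], [-3.1, 3.1]. Speed limits (rad/s): [2.79, 2.79, 3.14, 3.14, 3.14, 3.14].

## Interface

Orientations are given as a unit quaternion [x, y, z, w].
In Python, from bench import * gives the robot as it stands.
- The arm moves only by the tool jog_arm, never from a script. Its argument "increments" is a list of rows, each a list of 4 numbers: the shift along the tool's x, y, z in m, then the turn about the tool's z in degrees. A call has 1 to 10 rows; each row is the pose to reach, as a shift and turn from the pose measured when the call began, along the tool's axes at that moment; what a row does not reach only later rows make up. A row lasts 1/8 s, in which the tool goes at most 62.5 mm and 10.7 degrees, less where a joint would pass 70% of its speed; a pose out of reach is approached as far as the arm can. A call with a gripper value outside its range is refused whole. "hand" is the gripper's target within -1 to 1 (fully open at 1, half-way at 0, shut at -1), set as the call begins (left out, the last holds). The fingers move at their own pace and stop on an object; the grip force is fixed at half the most. Time passes only in rows, so rows that repeat a pose let the fingers close. It gives the time, the measured TCP pose, the force and the opening at its end, in the units of the state.
- read_state(): the state, without advancing time (a new reading comes with each control period).
- get_image(name): name is "scene" or "top" or "wrist"; returns the picture (480x640x3 uint8, red, green, blue); there is no depth.
- calibration(name): a dict with "fx", "fy", "cx", "cy" (pixels), "position" and "rotation" of the camera in the world; the wrist camera has in their place "hand_eye" (4x4, takes a point from camera to tool coordinates, whose origin is the TCP and whose axes are the flange's). Camera axes: x right, y up, looking along -z (the intrinsics and any distortion apply to the point x, -y, -z); pixel columns grow to the right and rows downward; lengths in mm; the calibration is good to about 2 mm. A picture is of the moment at which its call begins: read the wrist's pose just before it. calibration takes no time and is no camera call.
- job_done(): hands the job in, once; it reports no verdict.
The state is a dict: "clock": time; "joints": joint angles; "joint_vel": joint speeds; "joint_efforts": joint torques, N m; "position": TCP position; "ee_rot": TCP orientation; "contact_force": force on the tool from outside, world axes, zero at the start; "wrist_torque": the same for the moment, N m; "gripper_width": finger opening in mm.
Only numpy, scipy, OpenCV 4.12 (cv2) and the standard library are available. Lean on these libraries where they do the work, as an engineer would, in place of code of your own. Each camera call takes 0.05 s, during which the arm holds its last target.

## Working session

There is one attempt and no reset: what is moved stays moved. The work goes in short steps, Python scripts to look and compute and a tool call to move; the robot and the scene stay as the last step left them, time stands still between calls to the robot, and variables do not carry over. Pictures are saved under pics/ and viewed, and the job is handed in when it is done.

Besides the shell and the picture viewer there is one more tool, called as name([rows], argument=value, ...), one row to a line, values as JSON. jog_arm: Moves the arm, as the interface text tells. Its arguments: {"type":"object","properties":{"increments":{"type":"array"},"hand":{"type":"number"}},"required":["increments"]}

```bash
ls; mkdir -p pics; python3 - <<'E'
from bench import *
import cv2
s=read_state();print(s)
for n in("scene","top","wrist"):
    im=get_image(n);cv2.imwrite(f"pics/{n}0.png",im[:,:,::-1]);print(n,calibration(n))
E
```

```text
pics
{'clock': 0.0, 'joints': array([-1.00840838e+00,  3.85570946e-01,  6.63657484e-03, -4.93939737e-04,
       -1.19399135e+00, -2.58612904e-01]), 'joint_vel': array([-0.00021207,  0.0012638 , -0.00139081, -0.00021602,  0.00040879,
        0.00087452]), 'joint_efforts': array([-2.21217319e-04, -3.92284548e+01,  1.88396412e+01,  4.18623358e+00,
       -4.69894556e-03,  1.18821654e-05]), 'position': array([ 186.81977081, -595.86073921,  247.21780793]), 'ee_rot': array([-1.51214033e-01,  9.88500445e-01,  1.06784592e-03, -2.14409441e-04]), 'contact_force': array([-0.38625535,  0.28016352, -0.68314641]), 'wrist_torque': array([ 0.01403752, -0.03704965, -0.01279053]), 'gripper_width': 85.7650263258226}
scene {'fx': 570.7997663403144, 'fy': 570.7997663403144, 'cx': 321.99969549696556, 'cy': 239.57683999929804, 'position': array([1411.27164826,  530.97418352, 1218.88993332]), 'rotation': array([0.17678274, 0.30487009, 0.80811173, 0.47197194])}
top {'fx': 525.3112302993903, 'fy': 525.3112302993903, 'cx': 319.2665229474521, 'cy': 238.01766490822675, 'position': array([ 399.22488705,   59.69533794, 1305.40631695]), 'rotation': array([-0.04324643,  0.04460341,  0.71190827, -0.69951904])}
wrist {'fx': 414.16931327730026, 'fy': 414.16931327730026, 'cx': 324.70300043524384, 'cy': 237.09057757068305, 'hand_eye': array([[ 1.04151774e-03,  9.47339625e-01,  3.20228902e-01,
         8.31148753e+01],
       [ 9.99999428e-01, -1.06432495e-03, -1.03800571e-04,
         4.91342934e-02],
       [ 2.42493217e-04,  3.20228827e-01, -9.47340192e-01,
        -1.24735102e+02],
       [ 0.00000000e+00,  0.00000000e+00,  0.00000000e+00,
         1.00000000e+00]])}
```

View pics/top0.png

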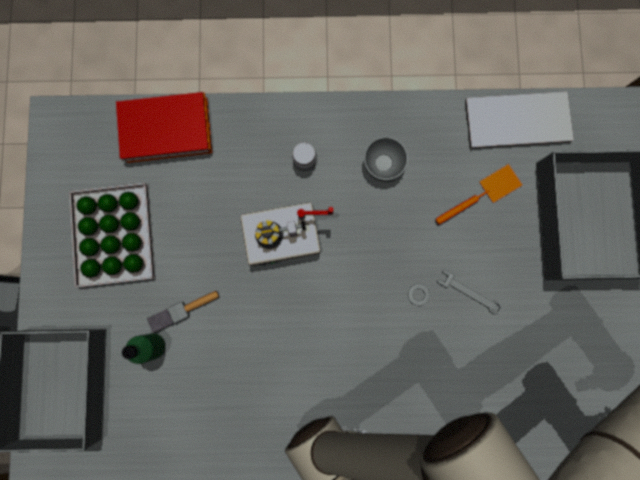

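View pics/scene0.png

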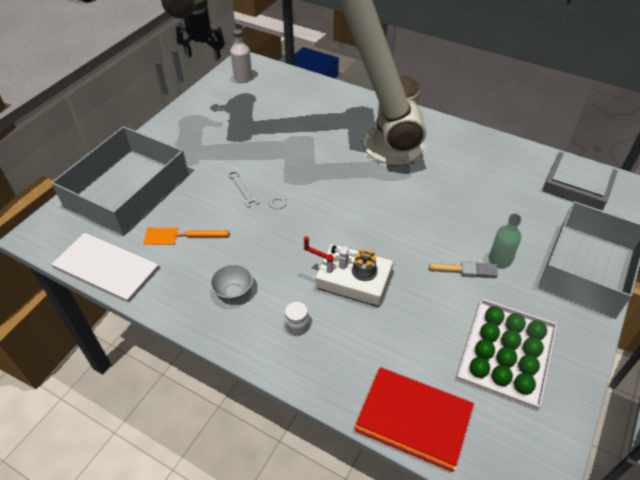

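View pics/wrist0.png

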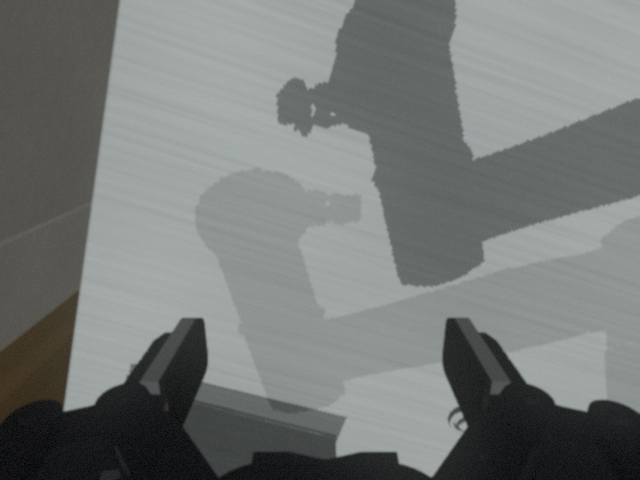

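```bash
cat > h.py <<'E'
from bench import *
import numpy as np, cv2
from scipy.spatial.transform import Rotation as R
def campose(n,s=None):
    c=calibration(n)
    if n=="wrist":
        H=np.array(c["hand_eye"]); Rt=R.from_quat(s["ee_rot"]).as_matrix()
        return c,Rt@H[:3,:3],Rt@H[:3,3]+s["position"]
    return c,R.from_quat(c["rotation"]).as_matrix(),np.array(c["position"])
def ray(n,uv,z,s=None):
    c,Rm,p=campose(n,s)
    d=Rm@np.array([(uv[0]-c["cx"])/c["fx"],-(uv[1]-c["cy"])/c["fy"],-1])
    return p+d*(z-p[2])/d[2]
def proj(n,P,s=None):
    c,Rm,p=campose(n,s)
    q=Rm.T@(np.array(P)-p)
    return np.array([c["cx"]+c["fx"]*q[0]/-q[2],c["cy"]-c["fy"]*q[1]/-q[2]])
def save(n,name,crop=None,k=1):
    s=read_state();im=get_image(n)[:,:,::-1].copy();cv2.imwrite(f"pics/{name}_raw.png",im)
    if crop: x0,y0,x1,y1=crop; im=im[y0:y1,x0:x1]
    cv2.imwrite(f"pics/{name}.png",cv2.resize(im,None,fx=k,fy=k,interpolation=cv2.INTER_CUBIC))
    return s,cv2.imread(f"pics/{name}_raw.png")
E
python3 - <<'E'
from h import *
im=cv2.imread("pics/top0.png");sc=cv2.imread("pics/scene0.png")
cv2.imwrite("pics/tc.png",cv2.resize(im[185:285,225:345],None,fx=6,fy=6,interpolation=cv2.INTER_CUBIC))
cv2.imwrite("pics/sc.png",cv2.resize(sc[220:310,290:410],None,fx=6,fy=6,interpolation=cv2.INTER_CUBIC))
hsv=cv2.cvtColor(im,cv2.COLOR_BGR2HSV)
def blob(m,box):
    x0,y0,x1,y1=box;k=np.zeros_like(m);k[y0:y1,x0:x1]=m[y0:y1,x0:x1]
    ys,xs=np.nonzero(k);return xs,ys
xs,ys=blob(cv2.inRange(hsv,(15,80,80),(35,255,255)),(235,190,345,280))
print(len(xs),xs.min(),xs.max(),ys.min(),ys.max())
(c,r)=cv2.minEnclosingCircle(np.c_[xs,ys].astype(np.float32));print(c,r,ray("top",c,118))
m=cv2.inRange(hsv,(0,0,150),(179,60,255));k=np.zeros_like(m);k[195:275,235:330]=m[195:275,235:330]
cs=max(cv2.findContours(k,0,2)[0],key=cv2.contourArea);print(cv2.minAreaRect(cs))
for p in cv2.boxPoints(cv2.minAreaRect(cs)):print(p,ray("top",p,60))
E
```

```text
231 255 278 220 243
(266.5, 231.5) 12.349188804626465 [564.67011317 176.19598575 118.        ]
((279.62640380859375, 232.63336181640625), (48.15161895751953, 70.27349853515625), 80.21759033203125)
[240.90988 214.87758] [614.13209633 243.13608352  60.        ]
[310.16162 202.93764] [640.3746367   76.35903083  60.        ]
[318.34293 250.38914] [525.16981542  58.64819518  60.        ]
[249.09119 262.3291 ] [499.559333   223.60763377  60.        ]
```

View pics/tc.png

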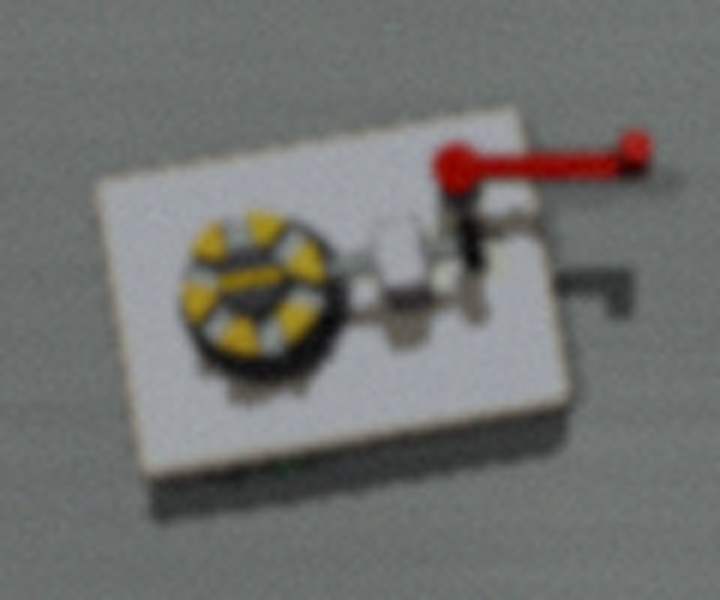

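View pics/sc.png

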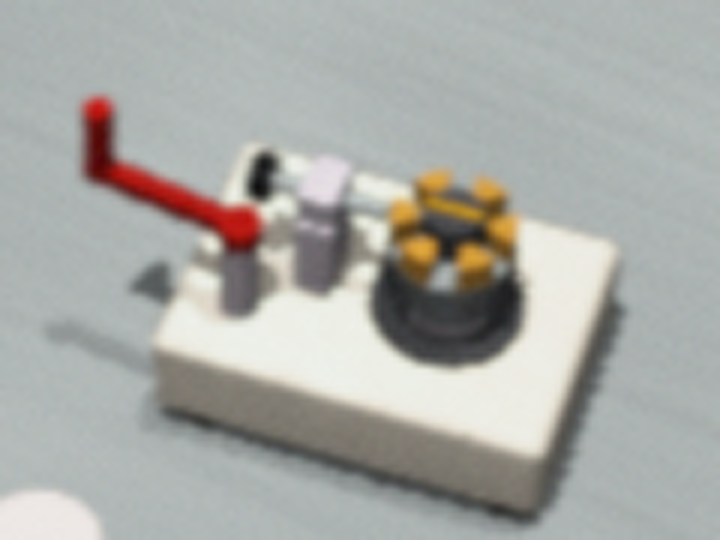

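jog_arm([
  [-0.02,0.02,-0.01,-4],
  [-0.05,0.05,-0.02,-9],
  [-0.08,0.085,-0.03,-15],
  [-0.11,0.12,-0.03,-21],
  [-0.145,0.155,-0.03,-27],
  [-0.18,0.19,-0.03,-33],
  [-0.215,0.225,-0.03,-39],
  [-0.25,0.26,-0.03,-45],
  [-0.28,0.29,-0.03,-51],
  [-0.31,0.325,-0.03,-57],
], hand=1)

```text
clock: 1.4
position: [385.9, -191.8, 277.9]
ee_rot: [-0.606, 0.796, 0.001, 0.0]
contact_force: [1.2, 0.5, -0.1]
gripper_width: 85.5
```

jog_arm([
  [-0.045,-0.008,0.0,-6],
  [-0.09,-0.016,0.0,-12],
  [-0.135,-0.024,0.0,-18],
  [-0.18,-0.033,0.0,-24],
  [-0.225,-0.041,0.0,-30],
  [-0.27,-0.05,0.005,-36],
  [-0.315,-0.057,0.01,-42],
  [-0.36,-0.066,0.018,-48],
  [-0.39,-0.071,0.018,-54],
  [-0.402,-0.073,0.018,-55],
])

```text
clock: 2.65
position: [563.3, 177.7, 259.5]
ee_rot: [0.905, -0.425, -0.001, -0.0]
contact_force: [-0.6, -1.2, -0.2]
gripper_width: 85.1
```

```bash
python3 - <<'E'
from h import *
s,im=save("wrist","w1");print(s["clock"],s["joints"].round(3),s["position"],s["ee_rot"],s["contact_force"],s["wrist_torque"])
E
```

```text
2.65 [ 0.579  0.32  -0.06  -0.002 -1.192  0.114] [563.25048737 177.68162951 259.45667411] [ 9.05060412e-01 -4.25281679e-01 -1.06969204e-03 -5.82322588e-07] [-0.61250886 -1.21193274 -0.18764993] [-0.01671726 -0.02619596 -0.03873489]
```

View pics/w1.png

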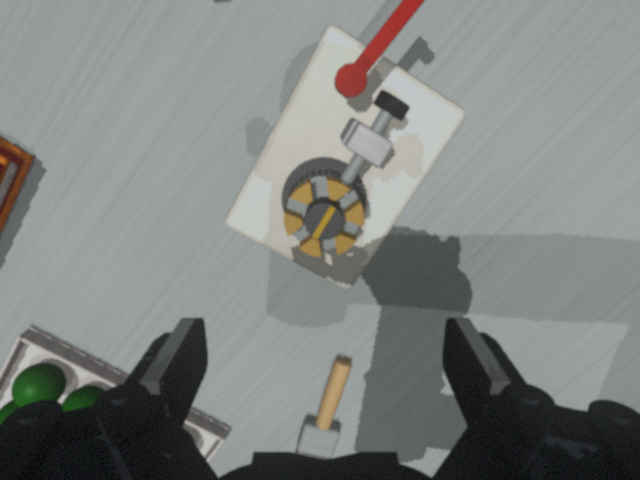

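```bash
cat >> h.py <<'E'
def rect(im,s,cx,cy,z,half=70,k=4,n="wrist"):
    # metric picture of plane z: image up = world +x, right = world -y
    w=[(cx+half,cy+half),(cx+half,cy-half),(cx-half,cy-half),(cx-half,cy+half)]
    src=np.float32([proj(n,(a,b,z),s) for a,b in w]);L=2*half*k
    return cv2.warpPerspective(im,cv2.getPerspectiveTransform(src,np.float32([(0,0),(L,0),(L,L),(0,L)])),(L,L),flags=cv2.INTER_CUBIC)
E
python3 - <<'E'
from h import *
s=dict(position=np.array([563.25048737,177.68162951,259.45667411]),ee_rot=[9.05060412e-01,-4.25281679e-01,-1.06969204e-03,-5.8e-07])
im=cv2.imread("pics/w1_raw.png");hsv=cv2.cvtColor(im,cv2.COLOR_BGR2HSV)
m=cv2.inRange(hsv,(12,100,90),(35,255,255));k=np.zeros_like(m);k[160:280,260:385]=m[160:280,260:385]
ys,xs=np.nonzero(k);hull=cv2.convexHull(np.c_[xs,ys].astype(np.float32))
print(cv2.fitEllipse(hull));e=cv2.fitEllipse(hull)
print("crown ctr@118",ray("wrist",e[0],118,s),"top view proj",proj("top",ray("wrist",e[0],118,s)))
r=rect(im,s,564,176,118,70,4);cv2.imwrite("pics/r1.png",r)
# housing edges
m=cv2.inRange(hsv,(0,0,170),(179,40,255))
E
```

```text
((323.4949645996094, 216.8997039794922), (78.94661712646484, 79.40928649902344), 1.5590955018997192)
crown ctr@118 [567.17526091 172.9090619  118.        ] top view proj [267.93496995 230.38754635]
```

View pics/r1.png

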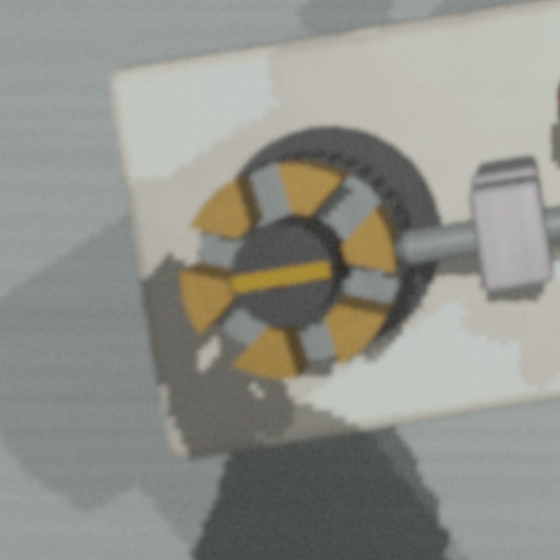

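jog_arm([
  [0.002,0,0.015,0],
  [0.005,0,0.035,0],
  [0.005,0,0.055,0],
  [0.005,0,0.075,0],
  [0.005,0,0.095,0],
  [0.005,0,0.115,0],
  [0.005,0,0.135,0],
  [0.005,0,0.15,0],
  [0.005,0,0.16,0],
  [0.005,0,0.165,0],
])

```text
clock: 3.95
position: [566.6, 174.1, 94.2]
ee_rot: [0.905, -0.426, -0.001, -0.0]
contact_force: [0.3, -0.0, 0.2]
gripper_width: 85.4
```

```bash
python3 - <<'E'
from h import *
s,im=save("wrist","w2");print(s["clock"],s["position"],s["ee_rot"],s["contact_force"],s["wrist_torque"])
E
```

```text
3.95 [566.57783423 174.0702425   94.1614048 ] [ 9.04952992e-01 -4.25510619e-01 -8.67382371e-04 -2.06512734e-04] [ 0.29636533 -0.02949118  0.15508327] [ 0.01263277 -0.0628121  -0.00070914]
```

View pics/w2.png

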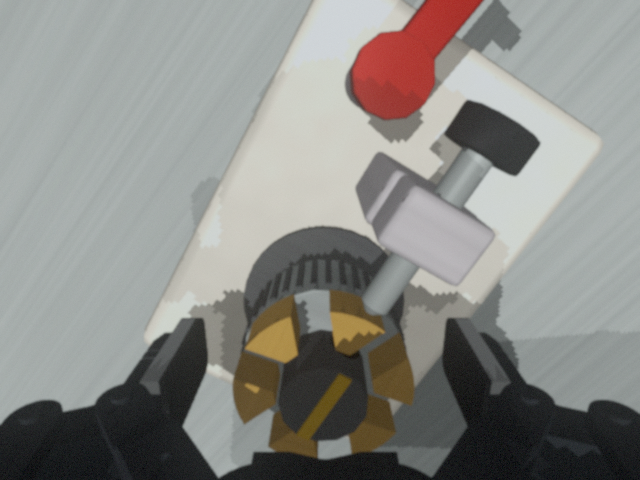

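```bash
python3 - <<'E'
from h import *
s=read_state()
print(ray("wrist",(323,399),124,s))
for d in range(0,1): print(proj("wrist",(566.5,174,124),s))
E
```

```text
[568.12117909 171.80150022 124.        ]
[322.45231761 407.0015038 ]
```

jog_arm([
  [0,0,0.002,0],
  [0,0,0.002,0],
  [0,0,0.002,0],
  [0,0,0.002,0],
  [0,0,0.002,0],
  [0,0,0.002,0],
], hand=-1)

```text
clock: 4.75
position: [566.9, 174.5, 92.4]
ee_rot: [0.905, -0.425, -0.001, -0.001]
contact_force: [0.4, 1.4, 3.9]
gripper_width: 53.2
```

```bash
python3 - <<'E'
from h import *
s=read_state();print(s["clock"],s["position"],s["joints"].round(3),s["joint_efforts"].round(2),s["contact_force"],s["wrist_torque"],s["gripper_width"])
E
```

```text
4.75 [566.90961006 174.5358719   92.41984535] [ 0.571  0.484 -0.266 -0.002 -0.821  0.123] [-9.400e-01 -3.787e+01  1.319e+01  3.100e+00 -3.200e-01  1.000e-02] [0.40980977 1.39813996 3.85302029] [ 0.46032274 -0.01401954  0.03754787] 53.184662054189545
```

jog_arm([
  [0,0,0.002,2],
  [0,0,0.002,4],
  [0,0,0.002,7],
  [0,0,0.002,10],
  [0,0,0.002,10],
])

```text
clock: 5.38
position: [566.9, 174.5, 92.4]
ee_rot: [0.864, -0.503, -0.0, -0.001]
contact_force: [-3.7, 0.2, 11.2]
gripper_width: 52.7
```

```bash
cat > st.py <<'E'
from h import *
s=read_state();x=R.from_quat(s["ee_rot"]).as_matrix()
F=np.array(s["contact_force"])
print(s["clock"],s["position"].round(2),"yang",np.degrees(np.arctan2(x[1,1],x[0,1])).round(2),"F",F.round(2),"Ftool",(x.T@F).round(2),"T",s["wrist_torque"].round(3),"w",round(s["gripper_width"],2),"x",x[:2,0].round(3),"y",x[:2,1].round(3))
E
python3 st.py
```

```text
5.375 [566.95 174.55  92.35] yang -150.36 F [-3.71  0.21 11.15] Ftool [ -2.03   3.11 -11.15] T [ 0.193  1.072 -0.183] w 52.74 x [ 0.494 -0.869] y [-0.869 -0.494]
```

jog_arm([
  [0,0,0,3],
  [0,0,0,6],
  [0,0,0,9],
  [0,0,0,12],
])

```text
clock: 5.88
position: [566.8, 174.5, 92.4]
ee_rot: [0.807, -0.59, -0.0, -0.0]
contact_force: [-0.8, 1.1, 2.3]
gripper_width: 52.8
```

```bash
python3 st.py;  python3 - <<'E'
from h import *
save("wrist","w3")
E
```

```text
5.875 [566.84 174.5   92.41] yang -162.37 F [-0.8   1.09  2.34] Ftool [-1.29  0.43 -2.34] T [0.337 0.072 0.414] w 52.82 x [ 0.303 -0.953] y [-0.953 -0.303]
```

View pics/w3.png

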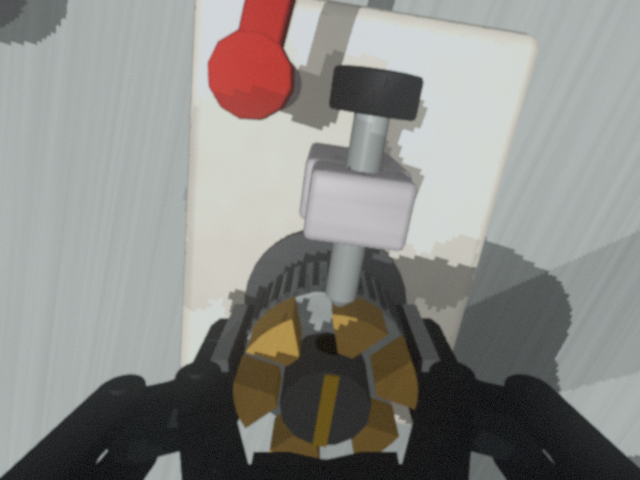

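jog_arm([
  [0,0,0,2],
  [0,0,0,4],
  [0,0,0,6],
  [0,0,0,8],
  [0,0,0,10],
])

```text
clock: 6.55
position: [566.8, 174.5, 92.4]
ee_rot: [0.751, -0.66, -0.0, -0.0]
contact_force: [-0.6, 1.1, 2.2]
gripper_width: 53.1
```

```bash
python3 st.py;  python3 - <<'E'
from h import *
save("wrist","w4")
E
```

```text
6.55 [566.79 174.48  92.42] yang -172.61 F [-0.59  1.09  2.16] Ftool [-1.16  0.44 -2.15] T [0.263 0.04  0.325] w 53.09 x [ 0.129 -0.992] y [-0.992 -0.129]
```

View pics/w4.png

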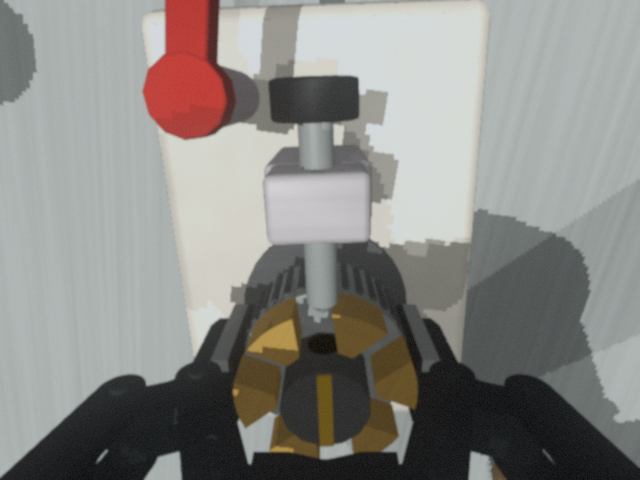

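jog_arm([
  [0,0,0,1],
  [0,0,0,2],
])

```text
clock: 6.85
position: [566.8, 174.5, 92.4]
ee_rot: [0.739, -0.674, -0.0, -0.0]
contact_force: [0.0, 1.0, 1.9]
gripper_width: 52.7
```

```bash
cat > kn.py <<'E'
import sys
from h import *
s,im=save("wrist",sys.argv[1])
g=cv2.cvtColor(im,cv2.COLOR_BGR2GRAY)
m=(g<60).astype(np.uint8);m[:,:200]=0;m[:,440:]=0;m[:20]=0;m[250:]=0
n,l,st,c=cv2.connectedComponentsWithStats(m)
for i in range(1,n):
    if st[i,4]>800: print("dark",st[i],c[i].round(1))
E
python3 st.py; python3 kn.py w5
```

```text
6.85 [566.8  174.49  92.42] yang -174.74 F [0.02 0.96 1.87] Ftool [-0.96 -0.11 -1.87] T [0.277 0.02  0.321] w 52.67 x [ 0.092 -0.996] y [-0.996 -0.092]
dark [258  85  37  43 916] [270.7 107.7]
dark [300  86  46  41 935] [327.1 109.6]
```

jog_arm([
  [0,0,0,1],
])

```text
clock: 7.02
position: [566.8, 174.5, 92.4]
ee_rot: [0.732, -0.681, -0.0, -0.0]
contact_force: [-0.6, 1.0, 2.5]
gripper_width: 52.9
```

```bash
python3 st.py; python3 kn.py w6
```

```text
7.025 [566.77 174.46  92.41] yang -175.83 F [-0.58  1.03  2.5 ] Ftool [-1.07  0.5  -2.5 ] T [ 0.084 -0.158  0.241] w 52.9 x [ 0.073 -0.997] y [-0.997 -0.073]
dark [302 129  42  43 913] [323.6 154.4]
```

View pics/w6.png

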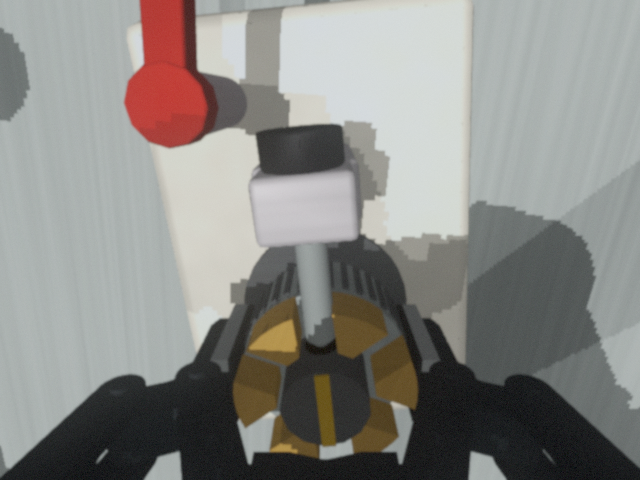

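jog_arm([
  [0,0,0,0],
  [0,0,0,0],
  [0,0,0,0],
  [0,0,0,0],
  [0,0,0,0],
  [0,0,-0.01,0],
  [0,0,-0.03,0],
  [0,0,-0.06,0],
  [0,0,-0.1,0],
  [0,0,-0.13,0],
], hand=1)

```text
clock: 8.32
position: [567.2, 174.4, 225.2]
ee_rot: [0.732, -0.681, 0.0, -0.002]
contact_force: [0.2, -0.2, 0.4]
gripper_width: 85.3
```

```bash
python3 st.py; python3 - <<'E'
from h import *
s,im=save("wrist","w7");import json
json.dump(dict(p=list(s["position"]),q=list(s["ee_rot"])),open("w7.json","w"))
E
```

```text
8.325 [567.18 174.42 225.21] yang -175.85 F [ 0.21 -0.18  0.36] Ftool [ 0.2  -0.2  -0.36] T [ 0.011 -0.071 -0.012] w 85.34 x [ 0.072 -0.997] y [-0.997 -0.072]
```

View pics/w7.png

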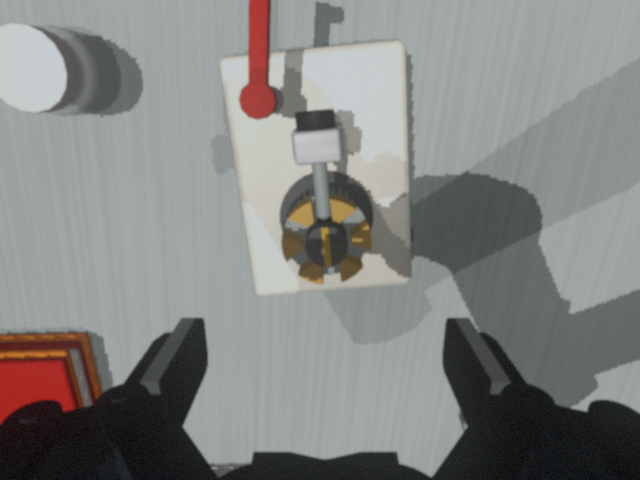

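```bash
python3 - <<'E'
from h import *
import json
j=json.load(open("w7.json"));s=dict(position=np.array(j["p"]),ee_rot=j["q"])
im=cv2.imread("pics/w7_raw.png")
hsv=cv2.cvtColor(im,cv2.COLOR_BGR2HSV)
red=cv2.inRange(hsv,(0,150,60),(8,255,255))|cv2.inRange(hsv,(172,150,60),(179,255,255));red[130:]=0;red[:,:200]=0
for r in range(4,80,12):
    xs=np.nonzero(red[r])[0]; print(r,xs.min(),xs.max(),ray("wrist",((xs.min()+xs.max())/2,r),116,s).round(1))
ys,xs=np.nonzero(red[80:]);(c,rad)=cv2.minEnclosingCircle(np.c_[xs,ys+80].astype(np.float32));print("piv",c,rad,ray("wrist",c,116,s))
# crown
m=cv2.inRange(hsv,(12,100,60),(35,255,255));m[:170]=0;m[300:]=0;m[:,:260]=0;m[:,390:]=0
ys,xs=np.nonzero(m);e=cv2.fitEllipse(cv2.convexHull(np.c_[xs,ys].astype(np.float32)));print(e,ray("wrist",e[0],118,s))
for p in [(222,57),(405,41),(409,282),(258,295)]:print(ray("wrist",p,60,s).round(1))
t=cv2.imread("pics/top0.png");h2=cv2.cvtColor(t,cv2.COLOR_BGR2HSV)
m=cv2.inRange(h2,(0,120,60),(8,255,255))|cv2.inRange(h2,(172,120,60),(179,255,255));m[:195]=0;m[230:]=0;m[:,:290]=0;m[:,345:]=0
ys,xs=np.nonzero(m);k=xs>=326;print("handle top px",xs[k].mean(),ys[k].mean(),ray("top",(xs[k].mean(),ys[k].mean()),151)); k=xs<304;print("piv top",ray("top",(xs[k].mean(),ys[k].mean()),116))
E
```

```text
4 250 267 [609.1  50.7 116. ]
16 250 267 [609.  56. 116.]
28 250 267 [608.8  61.5 116. ]
40 250 267 [608.7  67.1 116. ]
52 250 266 [608.8  72.7 116. ]
64 250 266 [608.7  78.5 116. ]
76 250 265 [608.9  84.3 116. ]
piv (257.5, 97.5) 19.039531707763672 [608.62907733  95.08948699 116.        ]
((326.4278869628906, 239.14524841308594), (87.42253112792969, 87.83300018310547), 2.714320659637451) [565.90946416 171.63447531 118.        ]
[640.7  72.8  60. ]
[524.4  54.9  60. ]
[498.6 221.6  60. ]
[613.9 241.3  60. ]
handle top px 329.05128205128204 210.35897435897436 [605.20756224  33.29638225 151.        ]
piv top [606.65139934  98.19341787 116.        ]
```

jog_arm([
  [0.02,-0.004,0,5],
  [0.05,-0.01,0,12],
  [0.08,-0.016,0,19],
  [0.11,-0.022,0,27],
  [0.135,-0.028,0,35],
  [0.15,-0.031,0.005,40],
  [0.15,-0.031,0.005,40],
])

```text
clock: 9.25
position: [611.0, 26.8, 224.4]
ee_rot: [-0.455, 0.89, -0.0, 0.005]
contact_force: [-0.6, -0.1, -0.1]
gripper_width: 85.5
```

```bash
python3 st.py; python3 - <<'E'
from h import *
s,im=save("wrist","w8")
print(proj("wrist",(609,27,151),s),proj("wrist",(609,95,116),s))
hsv=cv2.cvtColor(im,cv2.COLOR_BGR2HSV)
red=cv2.inRange(hsv,(0,150,60),(8,255,255))|cv2.inRange(hsv,(172,150,60),(179,255,255))
n,l,st,c=cv2.connectedComponentsWithStats(red)
for i in range(1,n):
    if st[i,4]>200:print(st[i],c[i])
E
```

```text
9.25 [611.02  26.83 224.45] yang 144.15 F [-0.63 -0.11 -0.13] Ftool [0.46 0.45 0.12] T [-0.008  0.077 -0.022] w 85.5 x [-0.586 -0.811] y [-0.811  0.586]
[327.84188345 263.273742  ] [389.7136424  321.78576553]
[ 319  247   85   87 1651] [365.92671108 292.62144155]
```

View pics/w8.png

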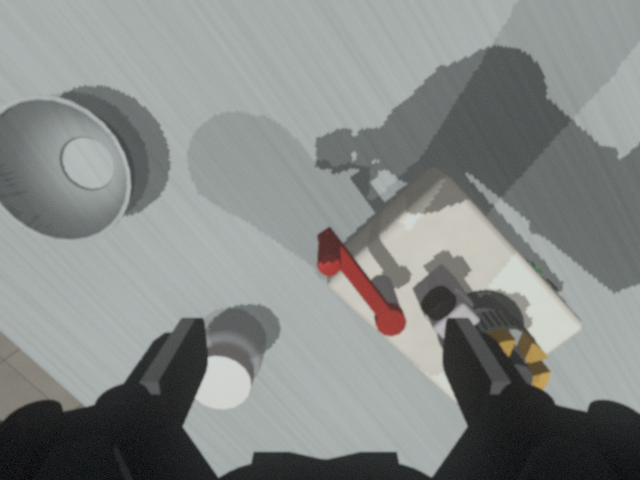

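jog_arm([
  [0.001,0.002,0.01,0],
  [0.001,0.002,0.025,0],
  [0.001,0.002,0.04,0],
  [0.001,0.002,0.055,0],
  [0.001,0.002,0.067,0],
  [0.001,0.002,0.077,0],
  [0.001,0.002,0.082,0],
  [0.001,0.002,0.082,0],
])

```text
clock: 10.3
position: [609.7, 28.2, 142.4]
ee_rot: [-0.456, 0.89, -0.0, 0.005]
contact_force: [-0.2, -0.8, -0.3]
gripper_width: 85.4
```

```bash
python3 st.py; python3 - <<'E'
from h import *
s,im=save("wrist","w9")
print(proj("wrist",(609,27,151),s))
E
```

```text
10.3 [609.68  28.21 142.42] yang 144.24 F [-0.21 -0.8  -0.32] Ftool [ 0.77 -0.3   0.31] T [0.01  0.044 0.03 ] w 85.36 x [-0.584 -0.811] y [-0.811  0.584]
[322.61053102 359.32986183]
```

View pics/w9.png

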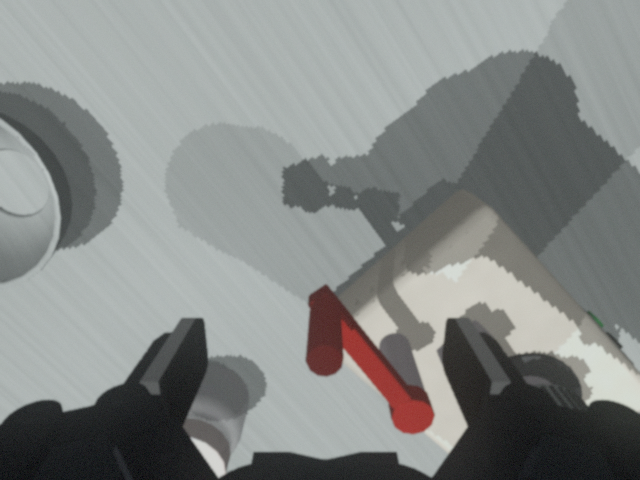

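jog_arm([
  [0,0,0,0],
  [0,0,0,0],
  [0,0,0,0],
  [0,0,0,0],
  [0,0,0,0],
  [0,0,0,0],
  [0,0,0,0],
  [0,0,0,0],
], hand=-1)

```text
clock: 11.35
position: [609.9, 28.2, 143.1]
ee_rot: [-0.456, 0.89, -0.0, 0.006]
contact_force: [-1.1, 0.0, 2.4]
gripper_width: 11.0
```

```bash
python3 st.py; python3 - <<'E'
from h import *
s=read_state()
x=R.from_quat(s["ee_rot"]).as_matrix();p0=s["position"]
P=np.array([609,95.])
H=np.array([609,27.])
for a in range(0,90,8):
    a=min(a,81.4);t=np.radians(-90-a);h=P+68*np.array([np.cos(t),np.sin(t)])
    print(a,(x[:2,:2].T@(h-H)).round(1))
E
```

```text
11.35 [609.94  28.2  143.07] yang 144.24 F [-1.12  0.01  2.41] Ftool [ 0.63  0.9  -2.42] T [-0.019  0.254  0.059] w 11.01 x [-0.584 -0.811] y [-0.811  0.584]
0 [0. 0.]
8 [5.  8.1]
16 [ 8.8 16.7]
24 [11.4 25.9]
32 [12.7 35.3]
40 [12.6 44.8]
48 [11.3 54.2]
56 [ 8.6 63.3]
64 [ 4.7 71.9]
72 [-0.3 79.9]
80 [-6.5 87.2]
81.4 [-7.6 88.4]
```

jog_arm([
  [0.0025,0.004,0,0],
  [0.005,0.0081,0,0],
  [0.007,0.0125,0,0],
  [0.0088,0.0167,0,0],
  [0.0102,0.0213,0,0],
  [0.0114,0.0259,0,0],
  [0.0122,0.0306,0,0],
  [0.0127,0.0353,0,0],
  [0.0128,0.04,0,0],
  [0.0126,0.0448,0,0],
])

```text
clock: 12.6
position: [563.4, 40.9, 142.9]
ee_rot: [-0.455, 0.89, -0.001, 0.002]
contact_force: [-2.4, -11.6, 6.5]
gripper_width: 11.1
```

```bash
python3 st.py
```

```text
12.6 [563.36  40.91 142.88] yang 144.17 F [ -2.4  -11.62   6.46] Ftool [10.81 -4.88 -6.46] T [-3.356  0.739 -0.333] w 11.09 x [-0.585 -0.811] y [-0.811  0.585]
```

```bash
python3 - <<'E'
from h import *
save("wrist","w10")
s,im=save("top","t10",(225,185,345,285),6)
E
```

```text
(no output)
```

View pics/w10.png

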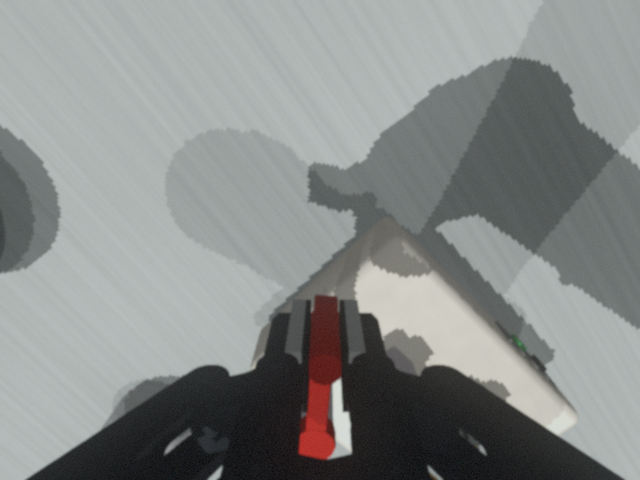

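View pics/t10.png

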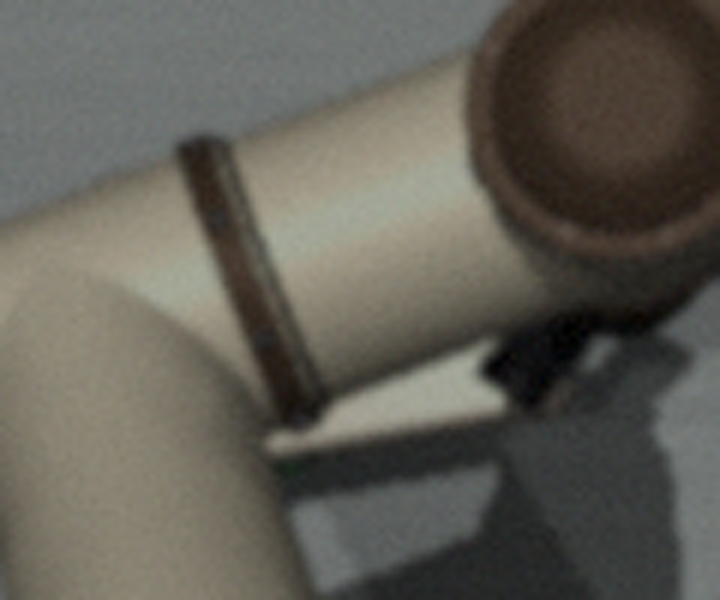

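```bash
python3 st.py; python3 - <<'E'
from h import *
s=read_state()
p=ray("wrist",(317,442),116,s);h=ray("wrist",(324,371),151,s);print(p,h,h-p,np.linalg.norm((h-p)[:2]))
print("joint torque",s["joint_efforts"].round(2),"tilt",R.from_quat(s["ee_rot"]).as_matrix()[:,2].round(4))
E
```

```text
12.7 [563.06  41.13 142.85] yang 144.16 F [ -3.68 -10.01   7.29] Ftool [10.25 -2.9  -7.31] T [-2.903  1.225 -0.303] w 10.58 x [-0.586 -0.811] y [-0.811  0.586]
[605.86997989  95.10621139 116.        ] [564.9222565  44.1915707 151.       ] [-40.94772339 -50.91464069  35.        ] 65.3377126009645
joint torque [  5.73 -32.69  17.66   1.81   2.13   0.27] tilt [ 0.0038 -0.     -1.    ]
```

```bash
python3 - <<'E'
from h import *
s=read_state();x=R.from_quat(s["ee_rot"]).as_matrix()[:2,:2]
f=lambda d:68*np.array([np.cos(np.radians(d)),np.sin(np.radians(d))])
for a in list(range(-133,-172,-4))+[-172]: print(a,(x.T@(f(a)-f(-129))).round(1))
E
```

```text
-133 [-0.4  4.7]
-137 [-1.2  9.4]
-141 [-2.3 14. ]
-145 [-3.7 18.6]
-149 [-5.4 23. ]
-153 [-7.4 27.3]
-157 [-9.7 31.4]
-161 [-12.3  35.4]
-165 [-15.2  39.2]
-169 [-18.3  42.8]
-172 [-20.8  45.3]
```

jog_arm([
  [-0.0003,0.0047,0,0],
  [-0.001,0.0094,0,0],
  [-0.002,0.014,0,0],
  [-0.0035,0.0186,0,0],
  [-0.0052,0.023,0,0],
  [-0.0074,0.0273,0,0],
  [-0.0074,0.0273,0,0],
])

```text
clock: 13.58
position: [542.8, 63.1, 142.9]
ee_rot: [-0.456, 0.89, -0.0, -0.001]
contact_force: [-6.3, -0.6, 7.4]
gripper_width: 11.2
```

```bash
python3 st.py; python3 - <<'E'
from h import *
s,im=save("wrist","w11");save("scene","s11",(290,220,410,310),6)
E
```

```text
13.575 [542.76  63.1  142.9 ] yang 144.24 F [-6.29 -0.59  7.37] Ftool [ 4.17  4.76 -7.36] T [-0.196  1.78   0.238] w 11.18 x [-0.584 -0.811] y [-0.811  0.584]
```

View pics/w11.png

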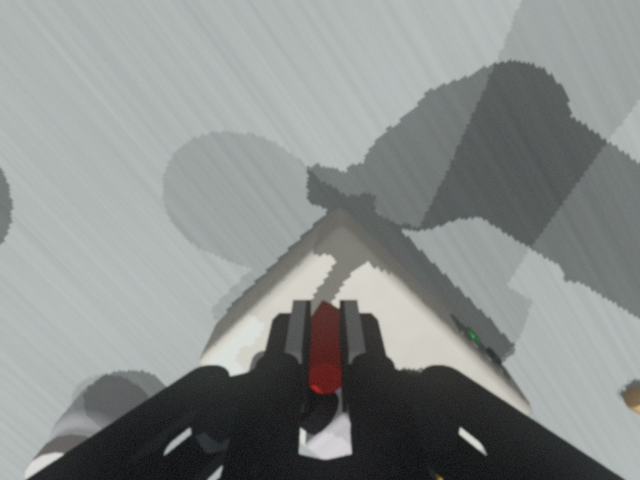

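View pics/s11.png

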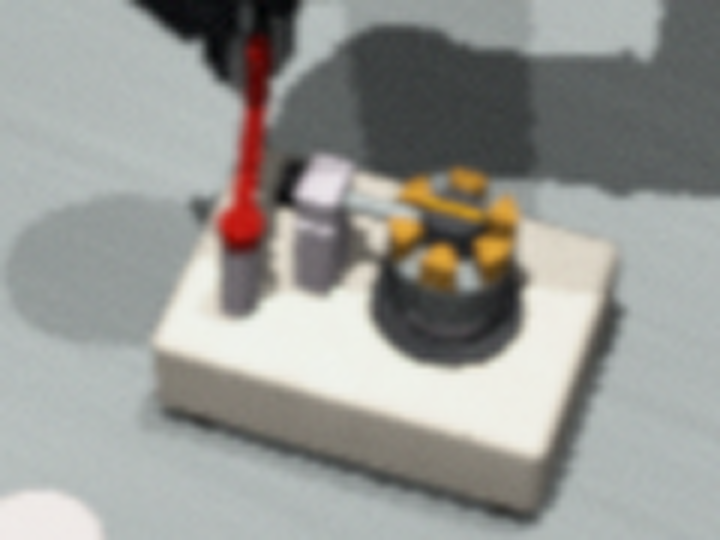

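jog_arm([
  [-0.0023,0.0041,0,0],
  [-0.0049,0.0081,0,0],
  [-0.0078,0.0119,0,0],
  [-0.0094,0.0138,0,0],
  [-0.011,0.0155,0,0],
  [-0.011,0.0155,0,0],
])

```text
clock: 14.42
position: [537.3, 78.8, 143.1]
ee_rot: [-0.456, 0.89, -0.002, -0.002]
contact_force: [5.9, -14.6, 0.9]
gripper_width: 10.7
```

```bash
python3 st.py; python3 - <<'E'
from h import *
save("scene","s12",(290,220,410,310),6)
E
```

```text
14.425 [537.25  78.83 143.05] yang 144.2 F [  5.91 -14.56   0.94] Ftool [  8.35 -13.31  -0.87] T [-3.959 -1.626 -0.397] w 10.66 x [-0.585 -0.811] y [-0.811  0.585]
```

View pics/s12.png

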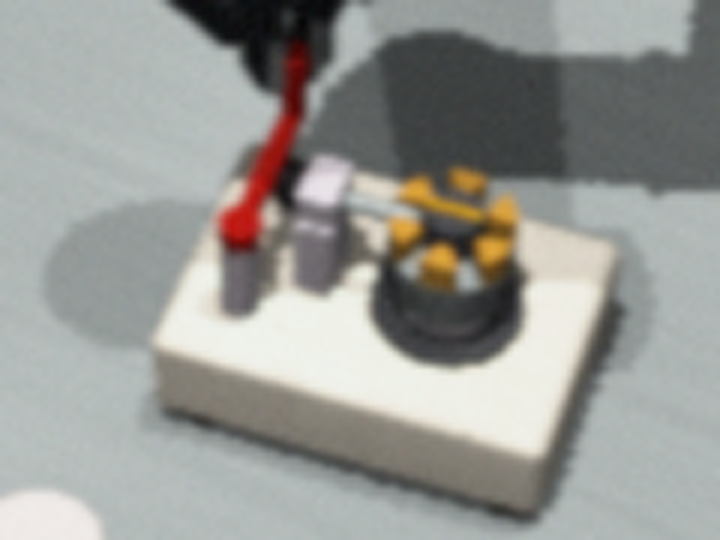

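```bash
python3 - <<'E'
from h import *
s,im=save("wrist","w13")
sc=cv2.imread("pics/s12_raw.png")
P=np.array([607.5,95.])
print("piv",proj("scene",[*P,116]))
for k in (1.3,1.4,1.5,1.571):
    t=np.radians(-81.1)-k;h=P+68*np.array([np.cos(t),np.sin(t)]);print(k,h.round(1),proj("scene",[*h,151]),proj("scene",[*h,116]),"wrist",proj("wrist",[*h,151],s))
hsv=cv2.cvtColor(sc,cv2.COLOR_BGR2HSV)
red=cv2.inRange(hsv,(0,150,60),(8,255,255))|cv2.inRange(hsv,(172,150,60),(179,255,255));red[:220]=0;red[265:]=0;red[:,:310]=0;red[:,350:]=0
for r in range(222,264,3):
    xs=np.nonzero(red[r])[0]
    if len(xs):print(r,xs.min(),xs.max())
E
```

```text
piv [329.23497045 255.63864163]
1.3 [545.6  66.9] [331.47326924 226.30955447] [331.33236701 235.47003193] wrist [281.29295002 348.66098567]
1.4 [543.1  73.2] [334.12812365 226.57737789] [333.93984541 235.73698098] wrist [298.96803459 358.28101025]
1.5 [541.2  79.8] [336.73967566 227.0392955 ] [336.50468305 236.19729424] wrist [315.17498304 369.14612083]
1.571 [540.3  84.5] [338.55448474 227.48307398] [338.28693933 236.63948944] wrist [325.69236813 377.51699655]
228 339 340
231 338 341
234 338 339
237 338 339
240 337 339
243 335 338
246 333 337
249 332 336
252 331 334
255 328 332
258 327 332
261 329 330
```

View pics/w13.png

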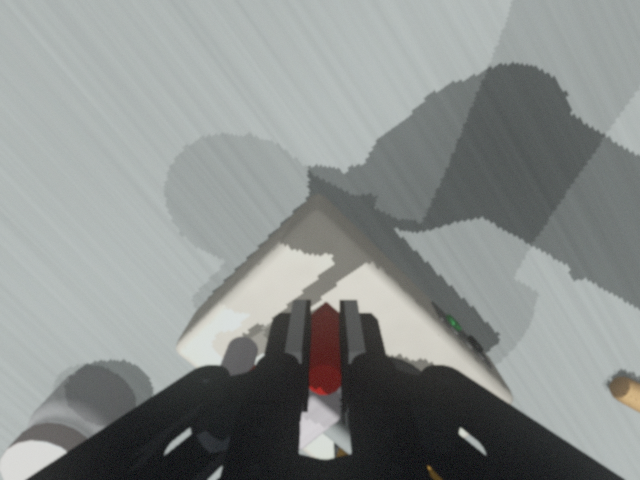

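jog_arm([
  [-0.0015,0.0012,0,0],
  [-0.003,0.0025,0,0],
  [-0.003,0.0025,0,0],
])

```text
clock: 14.9
position: [537.2, 79.0, 143.1]
ee_rot: [-0.455, 0.891, -0.004, -0.003]
contact_force: [5.9, -17.9, 1.0]
gripper_width: 10.5
```

```bash
python3 st.py
```

```text
14.9 [537.24  79.03 143.1 ] yang 144.11 F [  5.85 -17.93   1.04] Ftool [ 11.11 -15.26  -0.86] T [-5.05  -1.697 -0.405] w 10.5 x [-0.586 -0.81 ] y [-0.81   0.586]
```

jog_arm([
  [0,0,0,0],
  [0,0,0,0],
  [0,0,0,0],
  [0,0,0,0],
  [0,0,0,0],
  [0,0,0,0],
  [0,0,-0.01,0],
  [0,0,-0.03,0],
  [0,0,-0.06,0],
  [0,0,-0.09,0],
], hand=1)

```text
clock: 16.15
position: [537.5, 80.0, 234.8]
ee_rot: [-0.455, 0.891, -0.004, -0.003]
contact_force: [0.5, -1.1, 0.4]
gripper_width: 85.6
```

```bash
python3 st.py; python3 - <<'E'
from h import *
s,im=save("wrist","w14");save("scene","s14",(290,220,410,310),6)
P=np.array([607.5,95.])
for k in (1.4,1.5,1.571):
    t=np.radians(-81.1)-k;h=P+68*np.array([np.cos(t),np.sin(t)]);print(k,proj("scene",[*h,151]),"wrist",proj("wrist",[*h,151],s))
E
```

```text
16.15 [537.49  79.95 234.77] yang 144.12 F [ 0.53 -1.06  0.44] Ftool [ 0.55 -1.05 -0.43] T [ 0.034 -0.059 -0.021] w 85.56 x [-0.586 -0.81 ] y [-0.81   0.586]
1.4 [334.12812365 226.57737789] wrist [308.87816626 256.53570302]
1.5 [336.73967566 227.0392955 ] wrist [318.7807103  263.81895366]
1.571 [338.55448474 227.48307398] wrist [325.2499124  269.46999052]
```

View pics/w14.png

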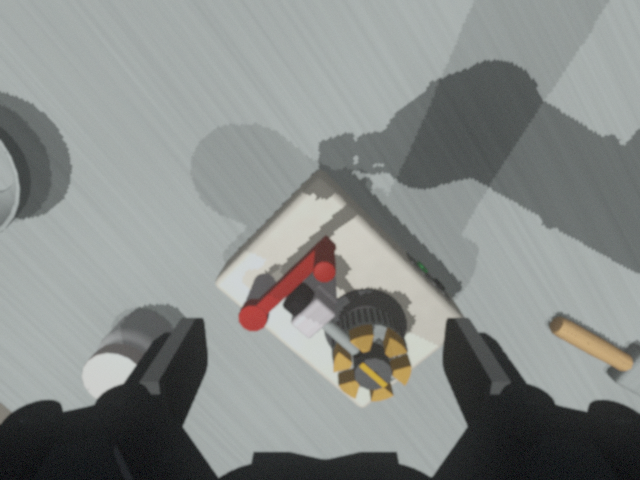

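View pics/s14.png

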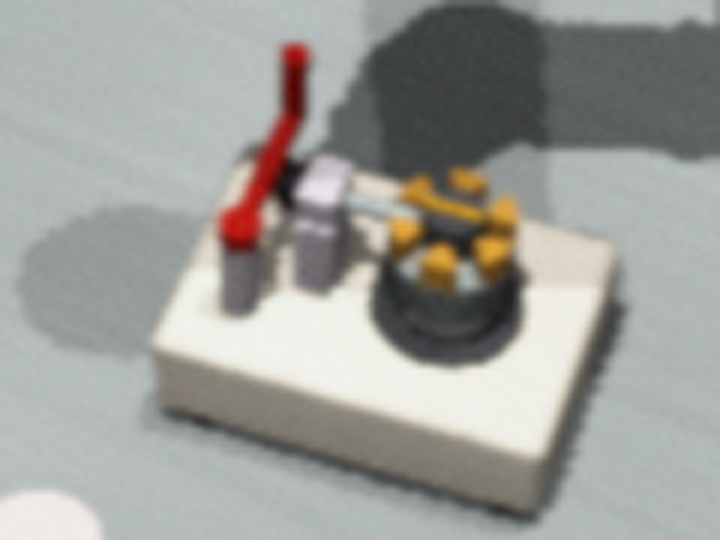

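```bash
python3 - <<'E'
from h import *
s=read_state();im=cv2.imread("pics/w14_raw.png");r=rect(im,s,580,90,116,70,5);cv2.imwrite("pics/r14.png",r)
a,b=ray("wrist",(218,285),60,s),ray("wrist",(322,170),60,s);d=b-a;print(np.degrees(np.arctan2(d[1],d[0])))
E
```

```text
-167.9313944379463
```

View pics/r14.png

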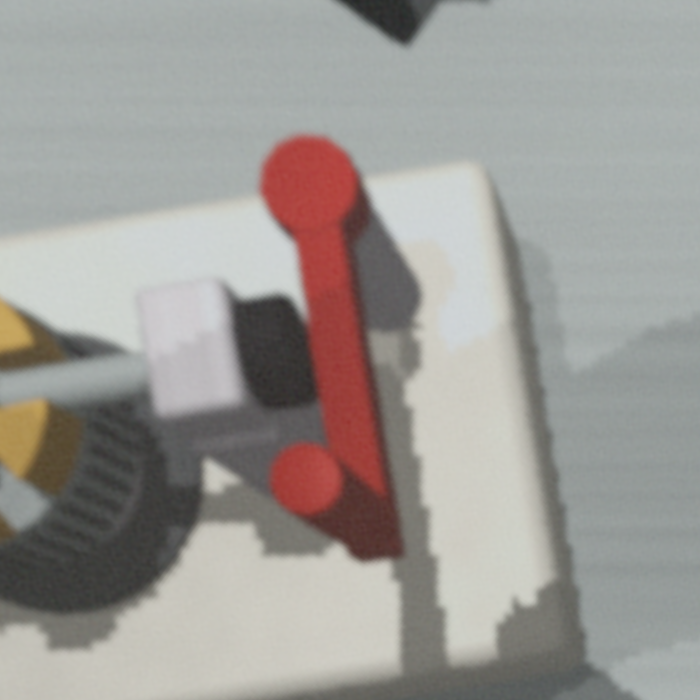

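```bash
python3 - <<'E'
from bench import *
print(job_done())
E
```

```text
the job is handed in; nothing more can be done
None
```

I tightened the nut to the next slot, the pin snapped home, and the red keeper is closed against its stop. I handed the job in at about 16 s of the 58 s allowed.

- **Nut and pin:** I turned the nut about 36° clockwise, in 1° steps near the end, and stopped as soon as the pin snapped in. The turning torque was about 0.3 N m at the last reading before the snap and 0.24 N m at the stop, so the nut was not loaded against the pin. The pictures show the knob sitting flush against its guide.
- **Keeper:** I gripped the handle and swung it round to its stop. A further 3 mm push moved it only 0.2 mm, and the force rose to 18 N. After I let go, the handle appeared within about 2 pixels of where a fully closed keeper should be, in both the scene and wrist views.
- **Hand-in state:** The gripper was open about 90 mm above where it had held the handle, with contact force near zero. I did not touch any of the other things on the table.

**Disagreements:**
- During the swing, my estimate of the keeper's pivot was a few mm off. The handle slid slightly in the pads, with side forces up to about 12 N.
- In the last picture the keeper arm's angle was 8.5–8.8°, against 8.8–10.5° for the housing edges. That is within my reading error.

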